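# Turn two tea tins lid up on the counter

### The arm

A 6-joint arm with a two-finger parallel gripper is mounted at the origin on the work surface. World frame = base frame: x ahead of the robot, y to its left, z up, the work surface at z = 0. Lengths are in m, angles in rad, forces in N, time in s.
With the tool pointing down it reaches from about 0.25 to 0.775 m from the base axis. Payload 4 kg.
Tool frame: the origin (TCP) lies at the very end of the fingers, on their centre line; the grasp point (between the pads) lies tcp_to_grasp behind it (tcp_to_grasp is the distance from the TCP to the grasp point, in m); z points along the fingers, y is the direction in which the jaws open and shut (so a half turn about z gives the same grasp; the last joint's range is limited). The gripper opens to 94 mm and grips with 3 to 60 N. Pads are 16 mm wide; open, the fingers measure 119 mm over their backs; the gripper's body (75 mm by 177 mm) begins 78 mm behind the grasp point.
Start: joints at [-1.29, 0.087, 1.371, -0, 1.684, -0.103], TCP at [0.206, -0.51, 0.206] pointing down, gripper open.
Joint ranges: [-3.1, 3.1], [-0.76, 2.03], [0.27, 2.55], [-1.08, 4.22], [0.17, 2.65], [-2.57, 2.57]. Speed limits (rad/s): [2.79, 2.79, 3.14, 3.14, 3.14, 3.14].

### API

Orientations are given as [roll, pitch, yaw] about the fixed x, y, z axes, in that order (R = Rz(yaw) Ry(pitch) Rx(roll)).
In Python, from bench import * gives the robot as it stands.
- The arm moves only by the tool play_rows, never from a script. Its argument "rows" is a list of rows, each a list of 3 entries, a list of its own where there are three numbers: the finger opening in cm, from 0 to 9.4, then the shift along the world's x, y, z in cm, then the turn, a rotation vector about the world's x, y, z in rad. A call has 1 to 8 rows; each row is the pose to reach, as a shift and turn from the pose commanded when the call began; what a row does not reach only later rows make up. A row lasts 1/12 s, in which the tool goes at most 41.7 mm and 7.16 degrees, less where a joint would pass 70% of its speed; a pose out of reach is approached as far as the arm can. A call with a gripper value outside its range is refused whole. The fingers move at their own pace and stop on an object; the grip force is fixed at half the most. Time passes only in rows, so rows that repeat a pose let the fingers close. It gives the time, the measured TCP pose, the force and the opening at its end, in the units of the state.
- get_obs(): the state, without advancing time (a new reading comes with each control period).
- snapshot(name): name is "side" or "top"; returns a dict with "pixels" (400x640x3 uint8, red, green, blue), "fx", "fy", "cx", "cy" (pixels), "rvec" (rotation vector, rad) and "tvec" (3), from world to camera coordinates, as OpenCV has them. Camera axes: x right, y down, z forward; pixel columns grow to the right and rows downward; lengths in m; the calibration is good to about 2 mm. A picture is of the moment at which its call begins. There is no depth.
- close_job(): hands the job in, once; it reports no verdict.
Trained networks look in the newest picture that a camera, given by its name, has taken for a name from the list of things; names that differ only in an ending like _2 or _b are one class to them, and where a whole thing is asked for, a point or a joint stands for the part that bears it (a point fixed in the world has none). Each returns a list of dicts, best first, with "confidence" (0 to 1); they miss things now and then, are a little off and sometimes report something else, mostly with a low value. They report only what shows in the picture. A call takes as long as a camera call.
- silhouettes(camera, label): "mask" (400x640 bool, what is visible of it) and "point" ([row, column] in pixels, amid what is visible of it).
The state is a dict: "time": time; "joint_positions": joint angles; "qvel": joint speeds; "joint_torque": joint torques, N m; "tool_pos": TCP position; "ee_rot": TCP orientation; "wrist_force": force on the tool from outside, world axes, zero at the start; "wrist_torque": the same for the moment, N m; "width": finger opening in m.
Only numpy, scipy, OpenCV 4.12 (cv2) and the standard library are available. Lean on these libraries where they do the work, as an engineer would, in place of code of your own. Each camera call takes 0.05 s, during which the arm holds its last target. There are 200 camera calls.

### The job

Two tea tins were left wrong on the counter: the blue one lies on its side and the red one stands upside down. Tip the blue one up first so that it stands with its yellow lid on top, then turn the red one lid up too, a quarter turn at a time, letting it rest flat on a side in between. Tip them gently over their edges without lifting them clear of the counter or letting them topple freely, stand both flat on the bare counter, let go, and do not disturb the other things.

Things in the scene. Friction and masses are not known exactly. Their poses are not given: they have to be found in the camera images.
- blue_center (a point): Centre of the blue tea tin: a box 56 x 56 mm in section, 96 mm long, square edges, about 0.25 kg. One end is the yellow lid (flush, 21 mm deep, black disc on it), the other bare steel; four blue labelled sides. It starts lying on a side (centre 28 mm up), lid facing any way but straight at the robot. z points out through the lid; x and y are square to the sides.
- red_center (a point): Centre of the red tea tin, of the same build, size and mass as the blue one (56 x 56 x 96 mm, yellow lid on one end, steel on the other). It starts standing upside down on its lid, steel end up (centre 48 mm up), turned any way. The z axis points out through the lid (so down at the start); x and y are square to the long sides.
- jar_mid (a point): Amber honey jar with a wooden cap, 58 mm across, 90 mm tall, 0.3 kg, standing loose close to one side of the red tin. The point is its centre, 45 mm up.
- coaster_center (a point): Wooden coaster, a loose disc 92 mm across and 8 mm thick, flat on the counter close to another side of the red tin. The point is its centre, 4 mm up.
- bowl_mid (a point): White lidded sugar bowl, 90 mm across, 76 mm tall with its knob, 0.3 kg, standing loose beside a long side of the blue tin. The point is on its axis, 37 mm up.
- mugs_mid (a point): Three ceramic mugs nested together (one loose piece, 0.7 kg): 82 mm across, 126 mm tall, handles reaching 64 mm from the axis towards +x. The point is on the axis, 63 mm up. In the back corners, fixed: left (+y) a toaster, 160 (x) by 280 mm (y), 188 mm tall, centre within 30 mm of x 0.91, y 0.63 m; right the kettle, 184 mm across, 231 mm tall, axis within 30 mm of x 0.80, y -0.67 m.
- spoon_grip (a point): Orange silicone spoon, 200 mm long, under 30 mm high, lying loose at the back. The point is on its handle; x runs along it, towards the head. Behind it stands, fixed, the lidded plastic storage box: 156 (x) by 246 mm (y), 103 mm tall, centre within 30 mm of x 0.91, y 0 m. All tall fixed equipment is further off, in the back corners and along the sides.
- tin_blue: The blue tin as a body, for its speed only: use the centre point above for its place.
- tin_red: The red tin as a body, for its speed only: use the centre point above for its place.

How it is judged:
By the outcome, as a careful person would: the job done as asked, in the order asked, and still so for the second after the job is handed in, with the robot touching nothing.
It also fails if it takes over 72 s, if anything falls off the work surface, if the arm or the gripper's body presses on something with over 40 N, if the wrist force passes 120 N, or if a joint passes its speed limit or range.

## Working session

There is one attempt and no reset: what is moved stays moved. The work goes in short steps, Python scripts to look and compute and a tool call to move; the robot and the scene stay as the last step left them, time stands still between calls to the robot, and variables do not carry over. Pictures are saved under pics/ and viewed, about 8 in all and at most 12, crops included, and the job is handed in when it is done.

Besides the shell and the picture viewer there is one more tool, called after "Call:" in YAML: its name, and indented under it one key for each argument. play_rows: Moves the arm, as the interface text tells. Its arguments: {"type":"object","properties":{"rows":{"type":"array"}},"required":["rows"]}

```bash
ls; mkdir -p pics
cat > h.py <<'E'
from bench import *
import numpy as np, cv2
def cam(n):
    s=snapshot(n); K=np.array([[s['fx'],0,s['cx']],[0,s['fy'],s['cy']],[0,0,1.]])
    R=cv2.Rodrigues(np.array(s['rvec'],float))[0]; return s,K,R,np.array(s['tvec'],float)
def back(c,uv,z):
    s,K,R,t=c; d=R.T@np.linalg.inv(K)@np.array([uv[0],uv[1],1.]); o=-R.T@t
    return o+d*(z-o[2])/d[2]
def proj(c,P):
    s,K,R,t=c; return cv2.projectPoints(np.array(P,float).reshape(-1,3),np.array(s['rvec'],float),t,K,None)[0].reshape(-1,2)
def save(c,f,crop=None,k=1):
    im=c[0]['pixels'][:,:,::-1]
    if crop: im=im[crop[0]:crop[1],crop[2]:crop[3]]
    cv2.imwrite('pics/'+f,cv2.resize(im,None,fx=k,fy=k,interpolation=cv2.INTER_CUBIC))
E
python3 - <<'E'
from h import *
print(get_obs()); 
import bench; print([n for n in dir(bench) if n[0]!='_'])
try: print(tcp_to_grasp)
except Exception as e: print(e)
for n in ['top','side']:
    c=cam(n); save(c,n+'0.png'); print(n,-c[2].T@c[3],c[2][2])
    for l,z in [('blue_center',.028),('red_center',.048),('jar_mid',.045),('coaster_center',.004),('bowl_mid',.037),('mugs_mid',.063),('spoon_grip',.01)]:
        for d in silhouettes(n,l)[:1]:
            m=d['mask'].astype(np.uint8); r,cc=d['point']
            print(l,round(d['confidence'],2),np.round(d['point']),m.sum(),back(c,(cc,r),z).round(3))
E
```

```text
pics
{'time': 0.0, 'joint_positions': array([-1.29007266e+00,  8.79572674e-02,  1.37222184e+00, -8.03787501e-06,
        1.68358464e+00, -1.03101791e-01]), 'qvel': array([ 0.00160237, -0.00217708, -0.00108289,  0.00124797, -0.00041052,
       -0.00205042]), 'joint_torque': array([-2.25005773e-03, -3.40184748e+01, -3.02428508e+01,  7.14781671e-02,
        3.27681494e-02, -1.62779343e-04]), 'tool_pos': array([ 0.20580186, -0.50946779,  0.20431938]), 'ee_rot': array([-3.13943227e+00, -2.15500559e-04,  3.83824326e-01]), 'wrist_force': array([ 0.04402151, -0.53770889,  0.98258877]), 'wrist_torque': array([-0.01584311, -0.09032945, -0.00123363]), 'width': 0.09392841028499314}
['IKError', 'close_job', 'get_obs', 'silhouettes', 'snapshot', 'tcp_to_grasp']
0.0188
top [0.27440615 0.14055585 1.55624692] [ 0.16624692 -0.01713524 -0.98593526]
blue_center 0.85 [206. 417.] 556 [ 0.502 -0.244  0.028]
red_center 0.75 [193. 273.] 326 [0.538 0.252 0.048]
jar_mid 0.85 [179. 235.] 279 [0.583 0.383 0.045]
coaster_center 0.87 [169. 293.] 493 [0.631 0.187 0.004]
bowl_mid 0.71 [223. 375.] 576 [ 0.442 -0.096  0.037]
mugs_mid 0.93 [196. 171.] 806 [0.52  0.591 0.063]
spoon_grip 0.82 [134. 354.] 251 [ 0.76  -0.029  0.01 ]
side [ 0.46771634 -1.14428952  1.22445366] [ 0.02880866  0.73558987 -0.67681431]
blue_center 0.7 [286. 310.] 885 [ 0.503 -0.244  0.028]
red_center 0.56 [170. 317.] 580 [0.541 0.253 0.048]
jar_mid 0.75 [147. 326.] 339 [0.582 0.388 0.045]
coaster_center 0.72 [191. 342.] 377 [0.629 0.184 0.004]
bowl_mid 0.94 [251. 289.] 673 [ 0.442 -0.117  0.037]
mugs_mid 0.78 [113. 307.] 750 [0.513 0.594 0.063]
spoon_grip 0.84 [222. 385.] 257 [0.76  0.024 0.01 ]
```

Run:
```python
from h import *
a=cv2.imread('pics/top0.png');b=cv2.imread('pics/side0.png')
A=cv2.resize(a[130:260,200:460],None,fx=3,fy=3,interpolation=cv2.INTER_CUBIC)[:,:780]
cv2.imwrite('pics/a.png',A)
cv2.imwrite('pics/b.png',cv2.resize(b[120:320,220:420],None,fx=3,fy=3,interpolation=cv2.INTER_CUBIC))
```

```text
(no output)
```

View pics/a.png

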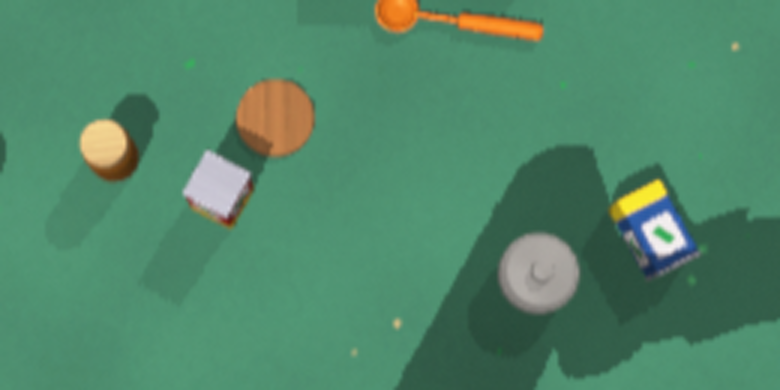

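View pics/b.png

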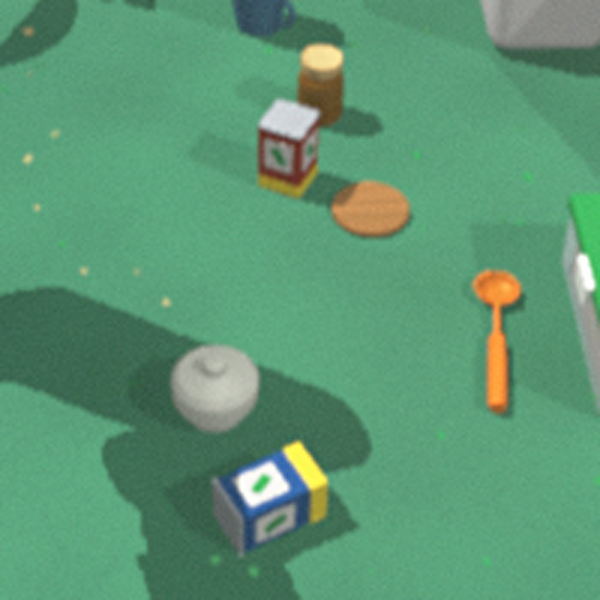

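Top (3x crop from col 200,row 130): blue lies at (655,230) with the lid up-left (+x, slightly +y); bowl at (540,272); red stands steel up at (218,187); coaster at (276,118) and jar at (107,150) next to it. The side view agrees. Next I fit the tin poses to the masks.

```bash
cat >> h.py <<'E'
from scipy.optimize import minimize
from scipy.spatial.transform import Rotation as Ro
def hull(c,P,k=4):
    m=np.zeros((400*k,640*k),np.uint8); p=(proj(c,P)+.5)*k-.5
    cv2.fillConvexPoly(m,cv2.convexHull(p.astype(np.float32)).round().astype(np.int32),1); return m
C8=np.array([[i,j,k] for i in(-1,1) for j in(-1,1) for k in(-1,1)])*[.028,.028,.048]
def boxpts(x,y,yaw,lying):
    if lying: R=Ro.from_euler('z',yaw).as_matrix()@np.array([[0,0,1],[1,0,0],[0,1,0.]]); z=.028
    else: R=Ro.from_euler('z',yaw).as_matrix(); z=.048
    return C8@R.T+[x,y,z]
def cylpts(x,y,r,h):
    a=np.linspace(0,6.283,40); return np.array([[x+r*np.cos(t),y+r*np.sin(t),z] for t in a for z in(0,h)])
def fit(label,gen,x0s,cams=('top','side')):
    L=[]
    for n in cams:
        c=cam(n); d=silhouettes(n,label)
        if d and d[0]['confidence']>.4: L.append((c,cv2.resize(d[0]['mask'].astype(np.uint8),None,fx=4,fy=4,interpolation=cv2.INTER_NEAREST)))
    def cost(p):
        v=0
        for c,m in L:
            h=hull(c,gen(p)); v+=1-(h&m).sum()/max(1,(h|m).sum())
        return v/len(L)
    best=None
    for x0 in x0s:
        x0=np.array(x0,float); S=np.vstack([x0]+[x0+e for e in np.diag([.01,.01,.15][:len(x0)])])
        r=minimize(cost,x0,method='Nelder-Mead',options=dict(initial_simplex=S,xatol=2e-4,fatol=1e-4))
        if best is None or r.fun<best.fun: best=r
    return best.x,best.fun,len(L)
E
python3 - <<'E'
from h import *
print('blue',fit('blue_center',lambda p:boxpts(*p,True),[[.502,-.244,a] for a in(.2,.5,.8)]))
print('red',fit('red_center',lambda p:boxpts(*p,False),[[.54,.252,a] for a in(-.9,-.6,-.3)]))
print('jar',fit('jar_mid',lambda p:cylpts(*p,.029,.09),[[.582,.385]]))
print('coaster',fit('coaster_center',lambda p:cylpts(*p,.046,.008),[[.63,.185]]))
print('bowl',fit('bowl_mid',lambda p:cylpts(*p,.045,.06),[[.442,-.11]]))
E
```

```text
blue (array([ 0.50080855, -0.24386646,  0.48233695]), np.float64(0.08013047891808395), 2)
red (array([ 0.53685093,  0.25343155, -0.37414483]), np.float64(0.13424452105940787), 2)
jar (array([0.58212737, 0.37987828]), np.float64(0.2035965327219097), 2)
coaster (array([0.63412596, 0.19267757]), np.float64(0.0615448287066685), 2)
bowl (array([ 0.44892926, -0.10816344]), np.float64(0.17836433074044988), 2)
```

Run:
```python
from h import *
c=cam('top'); im=c[0]['pixels'].astype(int)
hsv=cv2.cvtColor(c[0]['pixels'],cv2.COLOR_RGB2HSV)
m=((hsv[...,1]<50)&(hsv[...,2]>140)).astype(np.uint8); w=np.zeros_like(m); w[175:210,255:290]=1; m&=w
n,l,s,_=cv2.connectedComponentsWithStats(m); k=1+np.argmax(s[1:,4]); print(s[k])
ys,xs=np.where(l==k); P=np.array([back(c,(x,y),.096)[:2] for x,y in zip(xs,ys)])
r=cv2.minAreaRect((P*1000).astype(np.float32)); print('steel',P.mean(0),r)
def draw(c,P,im,o,k):
    p=((proj(c,P)-o+.5)*k-.5)
    for i in range(8):
        for j in range(i):
            if (C8[i]!=C8[j]).sum()==1: cv2.line(im,tuple(int(v) for v in p[i]),tuple(int(v) for v in p[j]),(255,0,255),1)
R=[]
for n in('top','side'):
    c=cam(n); im=c[0]['pixels'][:,:,::-1]
    for ctr,pts in [((.54,.25,.05),boxpts(.537,.2534,np.radians(-33),False)),((.5,-.244,.03),boxpts(.5008,-.2439,.482,True))]:
        q=proj(c,ctr)[0].round().astype(int); o=q-25
        t=np.ascontiguousarray(cv2.resize(im[o[1]:o[1]+50,o[0]:o[0]+50],None,fx=6,fy=6,interpolation=cv2.INTER_CUBIC)); draw(c,pts,t,o,6); R.append(t)
cv2.imwrite('pics/c.png',np.vstack([np.hstack(R[:2]),np.hstack(R[2:])]))
```

```text
[261 180  22  23 303]
steel [0.53518468 0.25359994] ((534.8568115234375, 253.73643493652344), (56.29499053955078, 60.07674026489258), 62.201229095458984)
```

View pics/c.png

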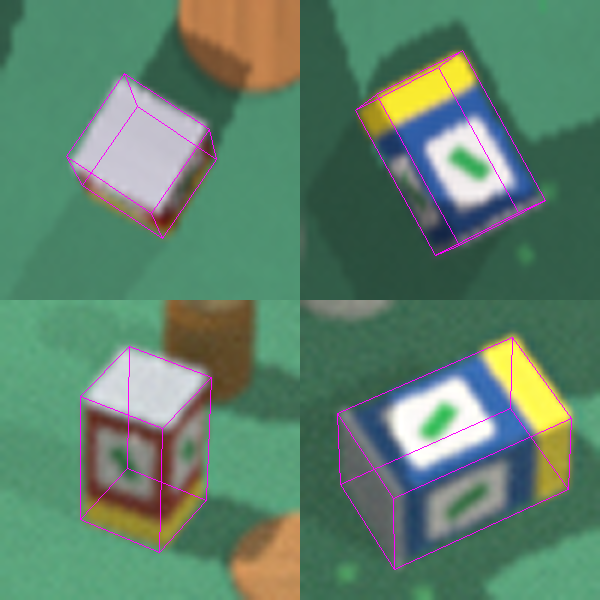

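Call:
play_rows:
  rows:
    - [9.4,[4,4,4],[0,0,0]]
    - [9.4,[7,7,7],[0,0,0.1]]
    - [9.4,[10,10,8],[0,0,0.1]]
    - [9.4,[13,13,8],[0,0,0.1]]
    - [9.4,[16,16,8],[0,0,0.1]]
    - [9.4,[20,19,8],[0,0,0.1]]
    - [9.4,[24,22,8],[0,0,0.1]]
    - [9.4,[29,26,8],[0,0,0.1]]

```text
time: 2.62
tool_pos: [0.4375, -0.2962, 0.2856]
ee_rot: [3.14, -0.001, 0.484]
wrist_force: [0.5, -1.7, 0.6]
width: 0.0941
```

Red's overlay at -33° and blue's both fit well; the steel-face rectangle gives -28° for red, so I'll use -30°. Now I test tilts in the air to learn the kinematics.

Call:
play_rows:
  rows:
    - [9.4,[1,1,-1],[-0.052,0.1,0]]
    - [9.4,[2,2,-2],[-0.104,0.2,0]]
    - [9.4,[3,3,-3],[-0.156,0.3,0]]
    - [9.4,[4,4,-4],[-0.208,0.4,0]]
    - [9.4,[5,5,-5],[-0.26,0.5,0]]
    - [9.4,[6,5,-6],[-0.312,0.6,0]]
    - [9.4,[6,5,-6],[-0.364,0.696,0]]
    - [9.4,[6,5,-6],[-0.364,0.696,0]]

```text
time: 3.28
tool_pos: [0.4975, -0.2452, 0.2169]
ee_rot: [-3.124, 0.797, 0.501]
wrist_force: [-0.6, -0.4, -2.0]
width: 0.0941
```

```bash
cat > log.py <<'E'
from bench import *; import pickle,os
o=get_obs(); L=pickle.load(open('q.pkl','rb')) if os.path.exists('q.pkl') else []
L.append((o['joint_positions'],o['tool_pos'],o['ee_rot'])); pickle.dump(L,open('q.pkl','wb')); print(o['joint_positions'].round(3),o['tool_pos'].round(3),o['ee_rot'].round(3))
E
python3 log.py
```

```text
[-0.256  0.527  0.999 -0.617  2.167  0.613] [ 0.498 -0.245  0.217] [-3.124  0.797  0.501]
```

Call:
play_rows:
  rows:
    - [9.4,[0,0,0],[0.052,-0.1,0]]
    - [9.4,[0,0,0],[0.104,-0.2,0]]
    - [9.4,[0,0,0],[0.156,-0.3,0]]
    - [9.4,[0,0,0],[0.208,-0.4,0]]
    - [9.4,[0,0,0],[0.26,-0.5,0]]
    - [9.4,[0,0,0],[0.312,-0.6,0]]
    - [9.4,[0,0,0],[0.364,-0.696,0]]
    - [9.4,[0,0,0],[0.416,-0.795,0]]

```text
time: 3.95
tool_pos: [0.4965, -0.2484, 0.2291]
ee_rot: [3.134, -0.122, 0.483]
wrist_force: [-0.1, 0.1, -0.2]
width: 0.0941
```

```bash
python3 log.py
```

```text
[-0.634  0.037  1.382  0.107  1.661  0.468] [ 0.497 -0.248  0.229] [ 3.134 -0.122  0.483]
```

Call:
play_rows:
  rows:
    - [9.4,[0,0,0],[0.052,-0.1,0]]
    - [9.4,[0,0,0],[0.104,-0.2,0]]
    - [9.4,[0,0,0],[0.156,-0.3,0]]
    - [9.4,[0,0,0],[0.208,-0.4,0]]
    - [9.4,[0,0,0],[0.26,-0.5,0]]
    - [9.4,[0,0,0],[0.312,-0.6,0]]
    - [9.4,[0,0,0],[0.364,-0.696,0]]

```text
time: 4.53
tool_pos: [0.4957, -0.2494, 0.2286]
ee_rot: [3.125, -0.904, 0.491]
wrist_force: [0.1, 0.8, -1.0]
width: 0.0939
```

```bash
python3 log.py
```

```text
[-1.108 -0.088  1.768  0.906  1.509 -0.103] [ 0.496 -0.249  0.229] [ 3.125 -0.904  0.491]
```

```bash
cat > kin.py <<'E'
import numpy as np,pickle
from scipy.spatial.transform import Rotation as Ro
from scipy.optimize import least_squares
rz=lambda a:Ro.from_euler('z',a).as_matrix(); ry=lambda a:Ro.from_euler('y',a).as_matrix()
def fk(q,p,s4=1,s6=1,g=0):
    d1,a1,ly,a2,e3,a3,w,dt=p
    A=rz(q[0]); t=np.array([0,0,d1])+A@[a1,ly,0]
    A=A@ry(q[1]); t=t+A@[0,0,a2]; A=A@ry(q[2]); t=t+A@[e3,0,a3]; A=A@rz(s4*q[3])@ry(q[4]); t=t+A@[0,w,dt]
    return A@rz(s6*q[5]+g),t
E
python3 - <<'E'
from kin import *
L=pickle.load(open('q.pkl','rb'))
L.append((np.array([-1.29007,.087957,1.372222,0,1.683585,-.1031]),np.array([.2058,-.50947,.20432]),np.array([-3.1394,-.0002,.38382])))
for s4 in(1,-1):
  for s6 in(1,-1):
    es=[]
    for q,t,e in L:
        A,_=fk(q,[0]*8,s4,s6); R=Ro.from_euler('xyz',e).as_matrix(); es.append(Ro.from_matrix(A.T@R).as_rotvec().round(2))
    print(s4,s6,es)
E
```

```text
1 1 [array([-0.  ,  0.  ,  1.57]), array([-0.  ,  0.  ,  1.57]), array([0.  , 0.  , 1.57]), array([0.  , 0.  , 1.57])]
1 -1 [array([-0. ,  0. ,  2.8]), array([-0.  ,  0.  ,  2.51]), array([0.  , 0.  , 1.37]), array([0.  , 0.  , 1.36])]
-1 1 [array([ 0.21, -1.22,  2.09]), array([-0.07,  0.22,  1.55]), array([-1.54,  1.25,  1.19]), array([0.  , 0.  , 1.57])]
-1 -1 [array([-0.96,  0.96, -2.43]), array([-0.2 ,  0.2 ,  2.48]), array([-1.38,  1.38,  1.06]), array([0.  , 0.  , 1.36])]
```

```bash
cat >> kin.py <<'E'
def fitp():
    L=pickle.load(open('q.pkl','rb'))+[(np.array([-1.29007,.087957,1.372222,0,1.683585,-.1031]),np.array([.2058,-.50947,.20432]),None)]
    f=lambda p:np.concatenate([fk(q,p)[1]-t for q,t,_ in L]+[1e-3*(p-np.array([.3,0,.0,.4,0,.4,0,.3]))])
    return least_squares(f,[.3,0,0,.4,0,.4,0,.3])
lo=np.array([-3.1,-.76,.27,-1.08,.17,-2.57]);hi=np.array([3.1,2.03,2.55,4.22,2.65,2.57])
def ik(p,R,t,q0):
    def f(q):
        A,x=fk(q,p,g=np.pi/2); return np.concatenate([(x-t)*10,Ro.from_matrix(A.T@R).as_rotvec()])
    r=least_squares(f,np.clip(q0,lo+1e-3,hi-1e-3),bounds=(lo,hi)); return r.x,np.abs(r.fun).max()
def tool(yaw,tilt,d):  # d: horizontal unit angle u; tilt>0 points tool to -u
    v=np.array([-np.sin(d),np.cos(d),0]); return Ro.from_rotvec(v*tilt).as_matrix()@rz(yaw)@np.diag([1,-1,-1])
E
python3 - <<'E'
from kin import *
r=fitp(); print(r.x.round(4),np.abs(r.fun[:12]).max()); p=r.x
qc=np.array([-1.108,-.088,1.768,.906,1.509,-.103])
def plan(name,c0,ud,yaw,tilts,q0,zoff=0):
    # tin lying at c0 (xy), axis u; tips about -u end edge; tilt list start tilt
    u=np.array([np.cos(ud),np.sin(ud),0]); E=np.array([*c0,0])-u*.048
    for a in tilts:
        bad=0;q=q0.copy();tr=[]
        for k in range(0,91,6):
            th=np.radians(k); v=np.array([-u[1],u[0],0])
            c=E+Ro.from_rotvec(-v*th).apply(u*.048+[0,0,.028])
            R=tool(yaw,np.radians(a-k),ud); t=c+R[:,2]*.0188
            q,e=ik(p,R,t,q); bad=max(bad,e); tr.append(q)
        tr=np.array(tr); print(name,a,'err',round(bad,4),'margin',np.minimum(tr-lo,hi-tr).min(0).round(2),'step',np.abs(np.diff(tr,axis=0)).max().round(2),'j4',tr[0,3].round(2),tr[-1,3].round(2))
plan('blue',(.5008,-.2439),.482,.482,[25,35,45,55],qc)
# red second quarter: lying; first quarter analog
for dd in(150,240):
    d=np.radians(dd); D=np.array([np.cos(d),np.sin(d)]); c=np.array([.536,.2535])
    for yaw in (d+np.pi,d):
      for q0 in ([.3,.4,1.3,0,1.5,0],):
        # Q2 lying center
        plan(f'red Q2 d{dd} yaw{yaw:.2f}',c+D*.076,d+np.pi,yaw,[25,35,45,55],np.array(q0))
        # Q1: standing tin tips toward d : pivot at c+D*.028
        u=np.array([*-D,0]); v=np.array([-u[1],u[0],0]); E=np.array([*(c+D*.028),0])
        for a in [0,15,30,45]:
          for h in (.048,.06):
            bad=0;q=np.array(q0);tr=[]
            for k in range(0,91,6):
                g=E+Ro.from_rotvec(-v*np.radians(k)).apply(u*.028+[0,0,h]); R=tool(yaw,np.radians(a-k),d+np.pi)
                q,e=ik(p,R,g+R[:,2]*.0188,q); bad=max(bad,e); tr.append(q)
            tr=np.array(tr); print(' Q1',dd,round(yaw,2),a,h,'err',round(bad,4),'margin',np.minimum(tr-lo,hi-tr).min(0).round(2),'j4',tr[0,3].round(2),tr[-1,3].round(2))
E
```

```text
[ 0.1526  0.      0.0566  0.449   0.1007  0.4998 -0.      0.3506] 4.264011922106015e-06
blue 25 err 0.0 margin [1.78 0.81 0.57 0.76 1.04 1.81] step 0.13 j4 -0.32 1.09
blue 35 err 0.0 margin [1.85 0.8  0.58 0.65 0.92 1.76] step 0.13 j4 -0.43 0.97
blue 45 err 0.0 margin [1.93 0.8  0.61 0.55 0.79 1.74] step 0.13 j4 -0.53 0.82
blue 55 err 0.0 margin [2.03 0.8  0.65 0.46 0.67 1.74] step 0.13 j4 -0.62 0.65
red Q2 d150 yaw5.76 25 err 0.5508 margin [2.35 0.61 0.5  0.6  0.65 0.  ] step 0.08 j4 0.31 -0.48
red Q2 d150 yaw5.76 35 err 0.4671 margin [2.37 0.65 0.55 0.68 0.72 0.  ] step 0.08 j4 0.4 -0.4
red Q2 d150 yaw5.76 45 err 0.382 margin [2.39 0.69 0.61 0.76 0.79 0.  ] step 0.08 j4 0.49 -0.32
red Q2 d150 yaw5.76 55 err 0.2975 margin [2.42 0.72 0.66 0.84 0.68 0.  ] step 0.08 j4 0.58 -0.24
 Q1 150 5.76 0 0.048 err 0.751 margin [2.5  0.6  0.36 0.36 0.3  0.  ] j4 0.0 -0.72
 Q1 150 5.76 0 0.06 err 0.7538 margin [2.47 0.59 0.35 0.36 0.31 0.  ] j4 0.0 -0.72
 Q1 150 5.76 15 0.048 err 0.6138 margin [2.49 0.65 0.45 0.48 0.44 0.  ] j4 0.18 -0.6
 Q1 150 5.76 15 0.06 err 0.6197 margin [2.47 0.64 0.44 0.49 
[... 2808 characters left out ...]
step 0.09 j4 -0.5 0.31
 Q1 240 4.19 0 0.048 err 0.6795 margin [2.75 0.48 0.2  1.08 0.09 0.  ] j4 -0.0 0.77
 Q1 240 4.19 0 0.06 err 0.6772 margin [2.75 0.44 0.18 1.08 0.1  0.  ] j4 -0.0 0.76
 Q1 240 4.19 15 0.048 err 0.5285 margin [2.67 0.51 0.27 0.93 0.25 0.  ] j4 -0.15 0.65
 Q1 240 4.19 15 0.06 err 0.5304 margin [2.67 0.48 0.25 0.93 0.27 0.  ] j4 -0.15 0.65
 Q1 240 4.19 30 0.048 err 0.3884 margin [2.61 0.57 0.36 0.8  0.43 0.  ] j4 -0.28 0.54
 Q1 240 4.19 30 0.06 err 0.3939 margin [2.61 0.54 0.35 0.8  0.45 0.  ] j4 -0.28 0.54
 Q1 240 4.19 45 0.048 err 0.253 margin [2.56 0.64 0.47 0.68 0.57 0.  ] j4 -0.4 0.44
 Q1 240 4.19 45 0.06 err 0.2608 margin [2.56 0.62 0.46 0.67 0.55 0.  ] j4 -0.41 0.43
```

```bash
cat > pl.py <<'E'
import json,sys; from kin import *
from bench import get_obs,tcp_to_grasp
G=tcp_to_grasp
def cur():
    o=get_obs(); return Ro.from_euler('xyz',o['ee_rot']),np.array(o['tool_pos'])
def emit(poses,w,start=None):
    """poses: list of (R matrix,t TCP), prints calls of 8 rows; each call relative to commanded pose at its start"""
    R0,t0=start or cur()
    for i in range(0,len(poses),8):
        rows=[]
        for R,t in poses[i:i+8]:
            rv=(Ro.from_matrix(R)*R0.inv()).as_rotvec(); d=(t-t0)*100
            rows.append([w,[round(float(x),2) for x in d],[round(float(x),3) for x in rv]])
        print(json.dumps(rows))
        t0=t0+np.array(rows[-1][1])/100; R0=Ro.from_rotvec(rows[-1][2])*R0
    return R0,t0
def lin(R1,t1,n,start):
    R0,t0=start; rv=(Ro.from_matrix(R1)*R0.inv()).as_rotvec()
    return [((Ro.from_rotvec(rv*k/n)*R0).as_matrix(),t0+(t1-t0)*k/n) for k in range(1,n+1)]
def gpose(g,ud,yaw,tiltdeg):
    R=tool(yaw,np.radians(tiltdeg),ud); return R,np.array(g)+R[:,2]*G
E
python3 - <<'E'
from pl import *
U=.482; A=40
s=cur()
R,t=gpose([.5008,-.2439,.17],U,U,A); s2=emit(lin(R,t,16,s),9.4,s)
R,t=gpose([.5008,-.2439,.028],U,U,A); emit(lin(R,t,6,s2)+[(R,t)]*2,9.4,s2)
E
```

```text
[[9.4, [-0.03, -0.0, -0.46], [-0.046, 0.089, -0.0]], [9.4, [-0.07, -0.0, -0.91], [-0.092, 0.178, -0.001]], [9.4, [-0.1, -0.0, -1.37], [-0.137, 0.267, -0.001]], [9.4, [-0.14, -0.0, -1.82], [-0.183, 0.356, -0.001]], [9.4, [-0.17, -0.0, -2.28], [-0.229, 0.445, -0.002]], [9.4, [-0.21, -0.0, -2.74], [-0.275, 0.534, -0.002]], [9.4, [-0.24, -0.0, -3.19], [-0.321, 0.623, -0.002]], [9.4, [-0.28, -0.0, -3.65], [-0.366, 0.712, -0.002]]]
[[9.4, [-0.03, -0.01, -0.46], [-0.046, 0.089, -0.001]], [9.4, [-0.07, -0.01, -0.91], [-0.092, 0.178, -0.001]], [9.4, [-0.1, -0.01, -1.37], [-0.138, 0.267, -0.001]], [9.4, [-0.14, -0.01, -1.82], [-0.184, 0.356, -0.001]], [9.4, [-0.17, -0.01, -2.28], [-0.23, 0.445, -0.002]], [9.4, [-0.21, -0.01, -2.74], [-0.276, 0.534, -0.002]], [9.4, [-0.24, -0.01, -3.19], [-0.321, 0.623, -0.002]], [9.4, [-0.28, -0.01, -3.65], [-0.367, 0.712, -0.003]]]
[[9.4, [0.0, 0.0, -2.37], [-0.0, 0.0, 0.0]], [9.4, [0.0, 0.0, -4.73], [-0.0, 0.0, 0.0]], [9.4, [0.0, 0.0, -7.1], [-0.0, 0.0, 0.0]], [9.4, [0.0, 0.0, -9.47], [-0.0, 0.0, 0.0]], [9.4, [0.0, 0.0, -11.83], [-0.0, 0.0, 0.0]], [9.4, [0.0, 0.0, -14.2], [-0.0, 0.0, 0.0]], [9.4, [0.0, 0.0, -14.2], [-0.0, 0.0, 0.0]], [9.4, [0.0, 0.0, -14.2], [-0.0, 0.0, 0.0]]]
```

Call:
play_rows:
  rows:
    - [9.4,[0,0,-0.5],[-0.046,0.089,0]]
    - [9.4,[-0.1,0,-0.9],[-0.092,0.178,-0.001]]
    - [9.4,[-0.1,0,-1.4],[-0.137,0.267,-0.001]]
    - [9.4,[-0.1,0,-1.8],[-0.183,0.356,-0.001]]
    - [9.4,[-0.2,0,-2.3],[-0.229,0.445,-0.002]]
    - [9.4,[-0.2,0,-2.7],[-0.275,0.534,-0.002]]
    - [9.4,[-0.2,0,-3.2],[-0.321,0.623,-0.002]]
    - [9.4,[-0.28,0,-3.65],[-0.366,0.712,-0.002]]

```text
time: 5.2
tool_pos: [0.4936, -0.2487, 0.1921]
ee_rot: [3.139, -0.097, 0.477]
wrist_force: [-0.2, -0.0, -0.4]
width: 0.0943
```

Call:
play_rows:
  rows:
    - [9.4,[0,0,-0.5],[-0.046,0.089,-0.001]]
    - [9.4,[-0.1,0,-0.9],[-0.092,0.178,-0.001]]
    - [9.4,[-0.1,0,-1.4],[-0.138,0.267,-0.001]]
    - [9.4,[-0.1,0,-1.8],[-0.184,0.356,-0.001]]
    - [9.4,[-0.2,0,-2.3],[-0.23,0.445,-0.002]]
    - [9.4,[-0.2,0,-2.7],[-0.276,0.534,-0.002]]
    - [9.4,[-0.28,0,-3.65],[-0.367,0.712,-0.003]]
    - [9.4,[-0.28,0,-3.65],[-0.367,0.712,-0.003]]

```text
time: 5.87
tool_pos: [0.4907, -0.2472, 0.1512]
ee_rot: [-3.135, 0.706, 0.477]
wrist_force: [-0.3, -0.1, -1.1]
width: 0.094
```

Run:
```python
from pl import *
U=.482; A=40; s=cur(); print(s[0].as_euler('xyz'),s[1])
R,t=gpose([.5008,-.2439,.028],U,U,A); emit([(R,t)],9.4,s)
from h import fit,boxpts
print('blue',fit('blue_center',lambda p:boxpts(*p,True),[[.502,-.244,.5]],('side',)))
```

```text
[-3.13483699  0.70614163  0.47743534] [ 0.4906995  -0.24720053  0.15118422]
[[9.4, [-0.06, -0.23, -13.76], [-0.001, -0.009, 0.009]]]
blue (array([ 0.50221936, -0.2439352 ,  0.48218911]), np.float64(0.09252354167983312), 1)
```

Call:
play_rows:
  rows:
    - [9.4,[0,-0.1,-3],[0,-0.009,0.009]]
    - [9.4,[0,-0.2,-6],[0,-0.009,0.009]]
    - [9.4,[0,-0.2,-9],[0,-0.009,0.009]]
    - [9.4,[0,-0.2,-11.5],[0,-0.009,0.009]]
    - [9.4,[0,-0.2,-13],[0,-0.009,0.009]]
    - [9.4,[0,-0.2,-13.8],[0,-0.009,0.009]]
    - [9.4,[0,-0.2,-13.8],[0,-0.009,0.009]]
    - [9.4,[0,-0.2,-13.8],[0,-0.009,0.009]]

```text
time: 6.63
tool_pos: [0.4912, -0.2504, 0.0157]
ee_rot: [3.139, 0.694, 0.48]
wrist_force: [0.1, 0.2, -0.2]
width: 0.0942
```

Run:
```python
from pl import *
from h import cam,save
s=cur(); print(s[0].as_euler('xyz'),s[1],'grasp',s[1]-s[0].as_matrix()[:,2]*G, get_obs()['wrist_force'])
import cv2; c=cam('side'); save(c,'d.png',(220,340,230,390),4)
```

```text
[3.13936233 0.69380899 0.47951509] [ 0.49119542 -0.25041663  0.01567637] grasp [ 0.50184222 -0.24483309  0.03013007] [ 0.14797507  0.18110567 -0.21437549]
```

View pics/d.png

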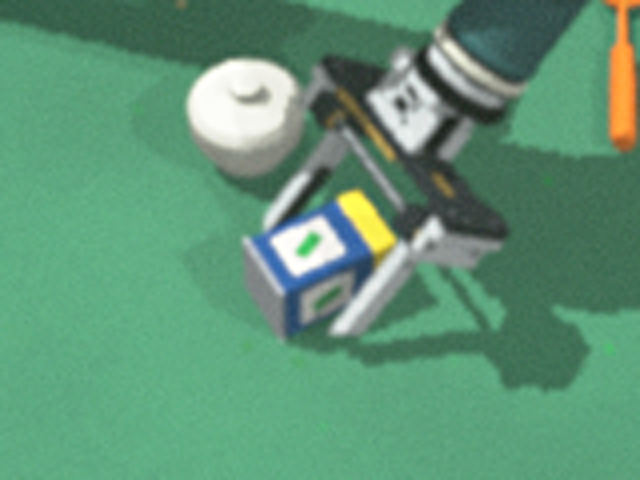

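Fingers straddle the tin around (330,270), clear of the bowl at (245,110). I'm closing now.

Call:
play_rows:
  rows:
    - [5,[0,0,0],[0,0,0]]
    - [5,[0,0,0],[0,0,0]]
    - [5,[0,0,0],[0,0,0]]
    - [5,[0,0,0],[0,0,0]]
    - [5,[0,0,0],[0,0,0]]
    - [5,[0,0,0],[0,0,0]]
    - [5,[0,0,0],[0,0,0]]
    - [5,[0,0,0],[0,0,0]]

```text
time: 7.35
tool_pos: [0.4906, -0.2496, 0.0139]
ee_rot: [-3.141, 0.696, 0.483]
wrist_force: [-1.2, -0.6, 0.5]
width: 0.0556
```

```bash
cat >> pl.py <<'E'
def tip(E,ud,n,k0=0,k1=90,w=5,dn=0.,start=None):
    """rotate current grasp rigidly about horizontal edge through E (perp. to ud), u -> up"""
    s=start or cur(); v=np.array([-np.sin(ud),np.cos(ud),0]); P=[]
    for i in range(1,n+1):
        f=i/n; r=Ro.from_rotvec(-v*np.radians((k1-k0)*f))
        P.append(((r*s[0]).as_matrix(),E+r.apply(s[1]-E)-[0,0,dn*f]))
    return emit(P,w,s)
E
python3 - <<'E'
from pl import *
s=cur(); o=get_obs(); print(s[1]-s[0].as_matrix()[:,2]*G,o['wrist_force'],o['width'])
U=.480; u=np.array([np.cos(U),np.sin(U),0]); c=np.array([.5015,-.244,0]); tip(c-u*.048,U,24,dn=.0005)
E
```

```text
[ 0.50128947 -0.24399085  0.02828791] [-1.20905137 -0.560485    0.49072642] 0.05561142484045139
[[5, [-0.09, -0.05, 0.23], [0.03, -0.058, -0.0]], [5, [-0.19, -0.1, 0.45], [0.06, -0.116, 0.0]], [5, [-0.3, -0.16, 0.66], [0.091, -0.174, -0.0]], [5, [-0.43, -0.22, 0.87], [0.121, -0.232, 0.0]], [5, [-0.56, -0.29, 1.07], [0.151, -0.29, -0.0]], [5, [-0.71, -0.37, 1.25], [0.181, -0.348, -0.0]], [5, [-0.87, -0.45, 1.42], [0.212, -0.406, 0.0]], [5, [-1.04, -0.54, 1.59], [0.242, -0.464, 0.0]]]
[[5, [-0.18, -0.09, 0.14], [0.03, -0.058, -0.0]], [5, [-0.36, -0.19, 0.28], [0.06, -0.117, -0.0]], [5, [-0.56, -0.29, 0.4], [0.09, -0.175, -0.0]], [5, [-0.76, -0.4, 0.51], [0.121, -0.233, -0.0]], [5, [-0.97, -0.5, 0.6], [0.151, -0.291, -0.0]], [5, [-1.18, -0.61, 0.68], [0.181, -0.349, -0.0]], [5, [-1.39, -0.73, 0.74], [0.211, -0.407, -0.0]], [5, [-1.61, -0.84, 0.78], [0.242, -0.465, -0.0]]]
[[5, [-0.22, -0.12, 0.03], [0.03, -0.058, -0.0]], [5, [-0.44, -0.23, 0.04], [0.06, -0.116, -0.0]], [5, [-0.67, -0.35, 0.04], [0.09, -0.174, -0.0]], [5, [-0.89, -0.46, 0.01], [0.121, -0.232, -0.0]], [5, [-1.11, -0.58, -0.02], [0.151, -0.29, -0.0]], [5, [-1.33, -0.69, -0.08], [0.181, -0.348, -0.0]], [5, [-1.54, -0.8, -0.15], [0.211, -0.406, -0.0]], [5, [-1.75, -0.91, -0.23], [0.242, -0.464, -0.0]]]
```

Call:
play_rows:
  rows:
    - [5,[-0.09,-0.05,0.23],[0.03,-0.058,0]]
    - [5,[-0.19,-0.1,0.45],[0.06,-0.116,0]]
    - [5,[-0.3,-0.16,0.66],[0.091,-0.174,0]]
    - [5,[-0.43,-0.22,0.87],[0.121,-0.232,0]]
    - [5,[-0.56,-0.29,1.07],[0.151,-0.29,0]]
    - [5,[-0.71,-0.37,1.25],[0.181,-0.348,0]]
    - [5,[-0.87,-0.45,1.42],[0.212,-0.406,0]]
    - [5,[-1.04,-0.54,1.59],[0.242,-0.464,0]]

```text
time: 8.02
tool_pos: [0.4799, -0.2549, 0.0295]
ee_rot: [-3.141, 0.17, 0.482]
wrist_force: [0.1, 0.0, -2.9]
width: 0.0558
```

Call:
play_rows:
  rows:
    - [5,[0,0,-0.05],[0,0,0]]
    - [5,[0,0,-0.1],[0,0,0]]
    - [5,[0,0,-0.1],[0,0,0]]

```text
time: 8.27
tool_pos: [0.4796, -0.2553, 0.0285]
ee_rot: [-3.141, 0.176, 0.482]
wrist_force: [-1.0, -0.4, 0.9]
width: 0.0556
```

Call:
play_rows:
  rows:
    - [5,[-0.18,-0.09,0.14],[0.03,-0.058,0]]
    - [5,[-0.36,-0.19,0.27],[0.06,-0.117,0]]
    - [5,[-0.56,-0.29,0.39],[0.09,-0.175,0]]
    - [5,[-0.76,-0.4,0.49],[0.121,-0.233,0]]
    - [5,[-0.97,-0.5,0.57],[0.151,-0.291,0]]
    - [5,[-1.18,-0.61,0.65],[0.181,-0.349,0]]
    - [5,[-1.39,-0.73,0.7],[0.211,-0.407,0]]
    - [5,[-1.61,-0.84,0.73],[0.242,-0.465,0]]

```text
time: 8.93
tool_pos: [0.4654, -0.2631, 0.0367]
ee_rot: [3.14, -0.355, 0.484]
wrist_force: [-0.9, 0.9, -0.4]
width: 0.0561
```

Call:
play_rows:
  rows:
    - [5,[0,0,-0.03],[0,0,0]]

```text
time: 9.02
tool_pos: [0.4646, -0.2637, 0.0365]
ee_rot: [3.141, -0.355, 0.48]
wrist_force: [-0.3, 2.0, 4.5]
width: 0.0558
```

Call:
play_rows:
  rows:
    - [5,[-0.22,-0.12,0.03],[0.03,-0.058,0]]
    - [5,[-0.44,-0.23,0.04],[0.06,-0.116,0]]
    - [5,[-0.67,-0.35,0.04],[0.09,-0.174,0]]
    - [5,[-0.89,-0.46,0.01],[0.121,-0.232,0]]
    - [5,[-1.11,-0.58,-0.02],[0.151,-0.29,0]]
    - [5,[-1.33,-0.69,-0.08],[0.181,-0.348,0]]
    - [5,[-1.54,-0.8,-0.15],[0.211,-0.406,0]]
    - [5,[-1.75,-0.91,-0.23],[0.242,-0.464,0]]

```text
time: 9.68
tool_pos: [0.448, -0.2729, 0.0351]
ee_rot: [3.137, -0.879, 0.487]
wrist_force: [1.8, 0.6, 0.9]
width: 0.0561
```

Call:
play_rows:
  rows:
    - [5,[0,0,0],[0,0,0]]
    - [5,[0,0,0],[0,0,0]]

```text
time: 9.85
tool_pos: [0.4477, -0.2733, 0.0344]
ee_rot: [3.141, -0.878, 0.482]
wrist_force: [0.1, -0.1, 4.2]
width: 0.0556
```

Run:
```python
from pl import *
s=cur(); o=get_obs(); print(s[0].as_euler('xyz'),s[1]-s[0].as_matrix()[:,2]*G,o['wrist_force'],o['wrist_torque'])
from h import cam,save,back
c=cam('side'); save(c,'e.png',(220,340,230,390),4)
```

```text
[ 3.14055589 -0.87760142  0.48189067] [ 0.43491362 -0.27996627  0.04642208] [ 0.06740511 -0.07527272  4.19218491] [ 0.20379867 -0.46913606 -0.11759799]
```

View pics/e.png

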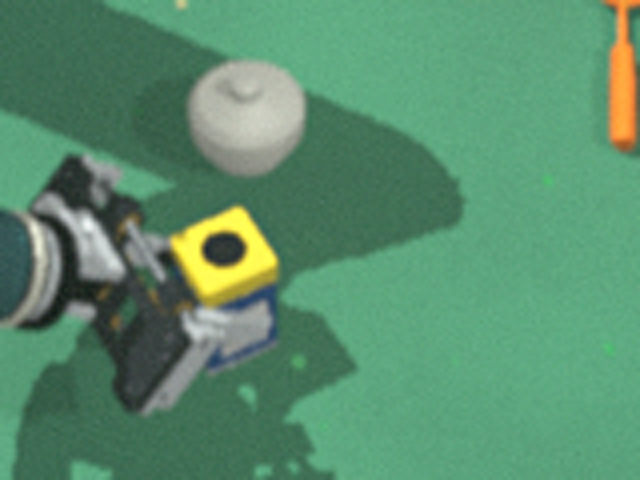

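Blue stands with its lid up, black disc at (223,248), and the 4 N force shows it is seated. I'll release and back out along the tool axis.

Call:
play_rows:
  rows:
    - [6.2,[0,0,0],[0,0,0]]
    - [7,[0,0,0],[0,0,0]]
    - [8,[0,0,0],[0,0,0]]
    - [8,[0,0,0],[0,0,0]]
    - [8,[0,0,0],[0,0,0]]
    - [8,[0,0,0],[0,0,0]]

```text
time: 10.4
tool_pos: [0.4466, -0.2723, 0.0333]
ee_rot: [3.139, -0.874, 0.483]
wrist_force: [0.5, -0.5, -0.1]
width: 0.0796
```

Call:
play_rows:
  rows:
    - [8,[-0.7,-0.4,0.7],[0,0,0]]
    - [8,[-1.7,-0.9,1.6],[0,0,0]]
    - [8,[-3.4,-1.8,3.2],[0,0,0]]
    - [8,[-5.1,-2.7,4.8],[0,0,0]]
    - [8,[-6.8,-3.5,6.4],[0,0,0]]
    - [8,[-6.8,-3.5,10],[-0.05,0.09,0]]
    - [8,[-6.8,-3.5,14],[-0.1,0.19,0]]
    - [8,[-6.8,-3.5,18],[-0.15,0.28,0]]

```text
time: 11.07
tool_pos: [0.3768, -0.3087, 0.2155]
ee_rot: [3.136, -0.552, 0.479]
wrist_force: [1.2, 0.2, 0.4]
width: 0.0798
```

Run:
```python
from pl import *
from h import fit,boxpts,cylpts
print('blue',fit('blue_center',lambda p:boxpts(*p,False),[[.434,-.28,.48]]))
print('bowl',fit('bowl_mid',lambda p:cylpts(*p,.045,.06),[[.442,-.11]]))
s=cur(); U=np.radians(60); print(s[1],s[0].as_euler('xyz'))
R,t=gpose([.536,.2535,.25],U,U,25)
s1=emit([(R,t)],8,s)
print(np.degrees((Ro.from_matrix(R)*s[0].inv()).magnitude()))
R,t=gpose([.536,.2535,.048],U,U,25)
emit([(R,t)],8,s1); q,e=ik(fitp().x,R,t,[.3,.4,1.3,0,1.5,0]); print(q,e)
```

```text
blue (array([ 0.43309519, -0.28000881,  0.49490581]), np.float64(0.07576330417587201), 2)
bowl (array([ 0.44813929, -0.10807896]), np.float64(0.223949638172031), 2)
[ 0.37761117 -0.30687429  0.21093371] [-3.14114793 -0.55734743  0.48062681]
[[8, [15.44, 55.35, 2.2], [-0.696, 0.726, 0.519]]]
64.85762879117743
[[8, [0.0, -0.0, -20.2], [-0.0, 0.0, -0.0]]]
[ 0.47449502  0.55280113  1.19257539 -0.23554996  1.76436815  0.99580807] 3.3306690738754696e-15
```

Call:
play_rows:
  rows:
    - [8,[1,3.5,1],[-0.044,0.045,0.033]]
    - [8,[2,7,2],[-0.087,0.09,0.065]]
    - [8,[3,10.5,3],[-0.13,0.136,0.097]]
    - [8,[4,14,4],[-0.174,0.182,0.13]]
    - [8,[5,17.5,4],[-0.218,0.227,0.162]]
    - [8,[6,21,4],[-0.261,0.272,0.195]]
    - [8,[7,24.5,4],[-0.304,0.318,0.227]]
    - [8,[8,28,4],[-0.348,0.363,0.26]]

```text
time: 12.13
tool_pos: [0.4579, -0.0262, 0.2519]
ee_rot: [3.067, -0.055, 0.773]
wrist_force: [1.6, -0.8, -0.6]
width: 0.08
```

Call:
play_rows:
  rows:
    - [8,[1,3.5,0],[-0.044,0.045,0.033]]
    - [8,[2,7,0],[-0.087,0.09,0.065]]
    - [8,[3,10.5,0],[-0.13,0.136,0.097]]
    - [8,[4,14,0],[-0.174,0.182,0.13]]
    - [8,[5,17.5,0],[-0.218,0.227,0.162]]
    - [8,[6,21,0],[-0.261,0.272,0.195]]
    - [8,[7,24.5,-1],[-0.304,0.318,0.227]]
    - [8,[7.4,27.3,-1.8],[-0.348,0.363,0.26]]

```text
time: 12.8
tool_pos: [0.5329, 0.2471, 0.2322]
ee_rot: [-3.139, 0.442, 1.056]
wrist_force: [0.3, -0.8, -0.1]
width: 0.08
```

Run:
```python
from pl import *
from h import fit,boxpts,cam,proj
s=cur(); print(s[1],s[0].as_euler('xyz'))
b=fit('red_center',lambda p:boxpts(*p,False),[[.536,.2535,-.52],[.536,.2535,-.6],[.536,.2535,-.4]],('side',)); print(b)
U=np.radians(60)
R,t=gpose([.536,.2535,.048],U,U,25); emit([(R,t)],8,s)
```

```text
[0.53292988 0.24712308 0.23221569] [-3.13917936  0.44199187  1.05611895]
(array([ 0.53679303,  0.25266304, -0.37554057]), np.float64(0.0680337498664958), 1)
[[8, [-0.09, -0.05, -20.13], [0.004, -0.005, -0.008]]]
```

Run:
```python
from h import *
for n in('top','side'):
    c=cam(n); im=cv2.imread(f'pics/{n}0.png'); hsv=cv2.cvtColor(im,cv2.COLOR_BGR2HSV).astype(int)
    q=proj(c,[.536,.2535,.096])[0]; yy,xx=np.mgrid[:400,:640]; near=np.hypot(xx-q[0],yy-q[1])<17
    # supersample brightness-lowsat score and fit square (x,y,yaw) by IoU
    k=6; S=cv2.resize(im,None,fx=k,fy=k,interpolation=cv2.INTER_CUBIC); h=cv2.cvtColor(S,cv2.COLOR_BGR2HSV).astype(int)
    m=((h[...,1]<60)&(h[...,2]>150)).astype(np.uint8)&cv2.resize(near.astype(np.uint8),None,fx=k,fy=k,interpolation=cv2.INTER_NEAREST)
    nn,l,s,_=cv2.connectedComponentsWithStats(m); m=(l==1+np.argmax(s[1:,4])).astype(np.uint8)
    ys,xs=np.where(m); 
    P=np.array([back(c,((x+.5)/k-.5,(y+.5)/k-.5),.096)[:2] for x,y in zip(xs[::3],ys[::3])])
    Q=[[i*.028,j*.028,0] for i,j in((1,1),(-1,1),(-1,-1),(1,-1))]
    def cost(p):
        T=(Ro.from_euler('z',p[2]).apply(Q)*[p[3],p[3],1])+[p[0],p[1],.096]
        t=np.zeros_like(m); cv2.fillConvexPoly(t,(((proj(c,T)+.5)*k-.5)).round().astype(np.int32),1)
        return 1-(t&m).sum()/(t|m).sum()
    for a in(-.35,-.5,-.65):
        x0=np.array([*P.mean(0),a,1]); r=minimize(cost,x0,method='Nelder-Mead',options=dict(initial_simplex=np.vstack([x0]+[x0+e for e in np.diag([.005,.005,.12,.05])]),xatol=1e-4,fatol=1e-4)); print(n,r.x.round(4),round(np.degrees(r.x[2]),1),round(r.fun,3))
```

```text
top [ 0.5356  0.254  -0.4795  1.0146] -27.5 0.044
top [ 0.5352  0.2539 -0.4929  1.0117] -28.2 0.04
top [ 0.5352  0.2536 -0.4856  1.0154] -27.8 0.04
side [ 0.5364  0.2534 -0.4746  1.0329] -27.2 0.043
side [ 0.5364  0.2535 -0.477   1.0337] -27.3 0.043
side [ 0.5366  0.2536 -0.4836  1.0398] -27.7 0.042
```

Both cameras' steel faces agree: red's yaw is -27.6°, so U = 62.4°.

Run:
```python
from pl import *
s=cur(); U=np.radians(62.4)
R,t=gpose([.536,.2535,.05],U,U,25); emit([(R,t)],8,s)
```

```text
[[8, [0.02, 0.09, -19.74], [0.005, -0.007, 0.035]]]
```

Call:
play_rows:
  rows:
    - [8,[0,0.1,-3],[0.005,-0.007,0.035]]
    - [8,[0,0.1,-6.5],[0.005,-0.007,0.035]]
    - [8,[0,0.1,-10],[0.005,-0.007,0.035]]
    - [8,[0,0.1,-13],[0.005,-0.007,0.035]]
    - [8,[0,0.1,-16],[0.005,-0.007,0.035]]
    - [8,[0,0.1,-18.5],[0.005,-0.007,0.035]]
    - [8,[0,0.1,-19.7],[0.005,-0.007,0.035]]
    - [8,[0,0.1,-19.7],[0.005,-0.007,0.035]]

```text
time: 13.67
tool_pos: [0.5309, 0.2437, 0.0367]
ee_rot: [3.139, 0.432, 1.085]
wrist_force: [0.1, -0.2, -1.1]
width: 0.0799
```

Run:
```python
from pl import *
from h import cam,save
s=cur(); print(s[0].as_euler('xyz'),s[1]-s[0].as_matrix()[:,2]*G,get_obs()['wrist_force'])
c=cam('side'); save(c,'f.png',(110,230,240,400),4)
```

```text
[3.13926089 0.43243414 1.08463042] [0.53453856 0.25070814 0.05379201] [ 0.06596579 -0.16649386 -1.07701225]
```

View pics/f.png

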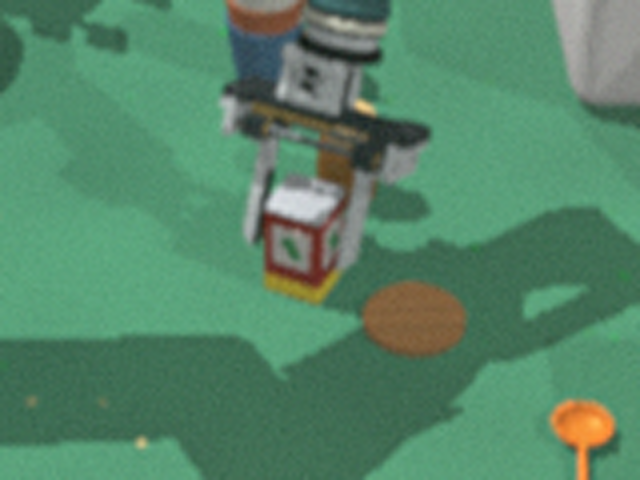

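Fingers straddle red at (300,235); the jar behind it is clear. I'm closing.

Call:
play_rows:
  rows:
    - [7,[0,0,0],[0,0,0]]
    - [6,[0,0,0],[0,0,0]]
    - [5,[0,0,0],[0,0,0]]
    - [5,[0,0,0],[0,0,0]]
    - [5,[0,0,0],[0,0,0]]
    - [5,[0,0,0],[0,0,0]]
    - [5,[0,0,0],[0,0,0]]
    - [5,[0,0,0],[0,0,0]]

```text
time: 14.38
tool_pos: [0.5337, 0.2468, 0.0402]
ee_rot: [3.133, 0.426, 1.085]
wrist_force: [1.5, 0.3, 6.1]
width: 0.0557
```

Run:
```python
from pl import *
s=cur(); o=get_obs(); print(s[0].as_euler('xyz'),s[1]-s[0].as_matrix()[:,2]*G,o['wrist_force'],o['width'])
U=np.radians(62.3); u=np.array([np.cos(U),np.sin(U),0]); tip(np.array([.536,.2535,0])-u*.028,U,24,dn=.0008)
```

```text
[3.13348015 0.42646236 1.08505106] [0.53718252 0.25370634 0.05727043] [1.49130529 0.28564426 6.11127039] 0.0557040314105994
[[5, [-0.12, -0.24, 0.13], [0.058, -0.03, -0.0]], [5, [-0.25, -0.48, 0.23], [0.116, -0.061, 0.0]], [5, [-0.38, -0.73, 0.32], [0.174, -0.091, -0.0]], [5, [-0.52, -0.98, 0.39], [0.232, -0.122, 0.0]], [5, [-0.65, -1.24, 0.44], [0.29, -0.152, -0.0]], [5, [-0.79, -1.5, 0.48], [0.348, -0.183, 0.0]], [5, [-0.93, -1.76, 0.49], [0.406, -0.213, 0.0]], [5, [-1.06, -2.03, 0.48], [0.464, -0.243, 0.0]]]
[[5, [-0.14, -0.26, -0.02], [0.058, -0.031, -0.0]], [5, [-0.28, -0.52, -0.07], [0.116, -0.061, -0.0]], [5, [-0.41, -0.77, -0.13], [0.173, -0.092, -0.0]], [5, [-0.55, -1.03, -0.21], [0.231, -0.122, -0.0]], [5, [-0.68, -1.28, -0.32], [0.289, -0.152, -0.0]], [5, [-0.8, -1.52, -0.44], [0.347, -0.183, -0.0]], [5, [-0.92, -1.75, -0.57], [0.405, -0.213, -0.0]], [5, [-1.04, -1.98, -0.73], [0.463, -0.244, -0.0]]]
[[5, [-0.12, -0.21, -0.17], [0.058, -0.03, -0.0]], [5, [-0.23, -0.42, -0.35], [0.116, -0.061, -0.0]], [5, [-0.33, -0.62, -0.55], [0.174, -0.091, -0.0]], [5, [-0.42, -0.8, -0.77], [0.232, -0.121, -0.0]], [5, [-0.51, -0.97, -1.0], [0.29, -0.152, -0.0]], [5, [-0.6, -1.13, -1.24], [0.348, -0.182, -0.0]], [5, [-0.67, -1.27, -1.49], [0.406, -0.213, -0.0]], [5, [-0.74, -1.4, -1.75], [0.464, -0.243, -0.0]]]
```

Call:
play_rows:
  rows:
    - [5,[0,0,0],[0,0,0]]
    - [5,[0,0,0],[0,0,0]]
    - [5,[0,0,0],[0,0,0]]

```text
time: 14.63
tool_pos: [0.5337, 0.2468, 0.0402]
ee_rot: [3.133, 0.426, 1.085]
wrist_force: [1.2, 1.3, 5.5]
width: 0.056
```

Run:
```python
from pl import *
s=cur(); o=get_obs(); print(s[0].as_euler('xyz'),s[1],s[1]-s[0].as_matrix()[:,2]*G,o['wrist_force'],o['wrist_torque'])
```

```text
[3.13348279 0.42645603 1.0851483 ] [0.53366983 0.24677981 0.0401861 ] [0.53716483 0.25372813 0.05730176] [1.24131694 1.2752465  5.48990495] [-0.10441442 -0.05756637  0.07887979]
```

Call:
play_rows:
  rows:
    - [5,[-0.12,-0.24,0.13],[0.058,-0.03,0]]
    - [5,[-0.25,-0.48,0.24],[0.116,-0.061,0]]
    - [5,[-0.38,-0.73,0.34],[0.174,-0.091,0]]
    - [5,[-0.52,-0.98,0.41],[0.232,-0.122,0]]
    - [5,[-0.65,-1.24,0.47],[0.29,-0.152,0]]
    - [5,[-0.79,-1.5,0.51],[0.348,-0.183,0]]
    - [5,[-0.93,-1.76,0.52],[0.406,-0.213,0]]
    - [5,[-1.06,-2.03,0.52],[0.464,-0.243,0]]

```text
time: 15.3
tool_pos: [0.5223, 0.2267, 0.0442]
ee_rot: [3.136, -0.1, 1.086]
wrist_force: [0.3, 1.3, -0.7]
width: 0.0559
```

Call:
play_rows:
  rows:
    - [5,[0,0,0],[0,0,0]]
    - [5,[0,0,0],[0,0,0]]

```text
time: 15.47
tool_pos: [0.5209, 0.2247, 0.044]
ee_rot: [3.138, -0.092, 1.085]
wrist_force: [-3.7, -3.7, 6.2]
width: 0.0561
```

Call:
play_rows:
  rows:
    - [5,[-0.14,-0.26,-0.02],[0.058,-0.031,0]]
    - [5,[-0.28,-0.52,-0.06],[0.116,-0.061,0]]
    - [5,[-0.41,-0.77,-0.12],[0.173,-0.092,0]]
    - [5,[-0.55,-1.03,-0.2],[0.231,-0.122,0]]
    - [5,[-0.68,-1.28,-0.31],[0.289,-0.152,0]]
    - [5,[-0.8,-1.52,-0.43],[0.347,-0.183,0]]
    - [5,[-0.92,-1.75,-0.56],[0.405,-0.213,0]]
    - [5,[-1.04,-1.98,-0.72],[0.463,-0.244,0]]

```text
time: 16.13
tool_pos: [0.5125, 0.2072, 0.0373]
ee_rot: [3.136, -0.623, 1.088]
wrist_force: [0.7, 0.7, 0.0]
width: 0.0561
```

Call:
play_rows:
  rows:
    - [5,[0,0,0],[0,0,0]]
    - [5,[0,0,0],[0,0,0]]

```text
time: 16.3
tool_pos: [0.512, 0.2062, 0.0363]
ee_rot: [3.139, -0.618, 1.084]
wrist_force: [-0.4, -0.2, 1.6]
width: 0.0556
```

Call:
play_rows:
  rows:
    - [5,[-0.12,-0.21,-0.18],[0.058,-0.03,0]]
    - [5,[-0.23,-0.42,-0.37],[0.116,-0.061,0]]
    - [5,[-0.33,-0.62,-0.58],[0.174,-0.091,0]]
    - [5,[-0.42,-0.8,-0.8],[0.232,-0.121,0]]
    - [5,[-0.51,-0.97,-1.03],[0.29,-0.152,0]]
    - [5,[-0.6,-1.13,-1.27],[0.348,-0.182,0]]
    - [5,[-0.67,-1.27,-1.52],[0.406,-0.213,0]]
    - [5,[-0.74,-1.4,-1.78],[0.464,-0.243,0]]

```text
time: 16.97
tool_pos: [0.5048, 0.1929, 0.0196]
ee_rot: [3.137, -1.147, 1.089]
wrist_force: [-5.5, -2.0, 19.8]
width: 0.0557
```

Call:
play_rows:
  rows:
    - [5,[0,0,0],[0,0,0]]
    - [5,[0,0,0],[0,0,0]]

```text
time: 17.13
tool_pos: [0.5044, 0.1929, 0.0184]
ee_rot: [-3.137, -1.144, 1.081]
wrist_force: [1.5, 1.6, 2.2]
width: 0.0555
```

Run:
```python
from pl import *
s=cur(); o=get_obs(); print(s[0].as_euler('xyz'),s[1],s[1]-s[0].as_matrix()[:,2]*G,o['wrist_force'],o['wrist_torque'])
from h import cam,save
c=cam('side'); save(c,'g.png',(110,260,220,420),3.5)
```

```text
[-3.13684012 -1.14377055  1.08063626] [0.50440359 0.19294196 0.01844239] [0.49642684 0.17780307 0.02622861] [1.5379499  1.63588361 2.23616345] [-0.07915773 -0.0783086   0.12880814]
```

View pics/g.png

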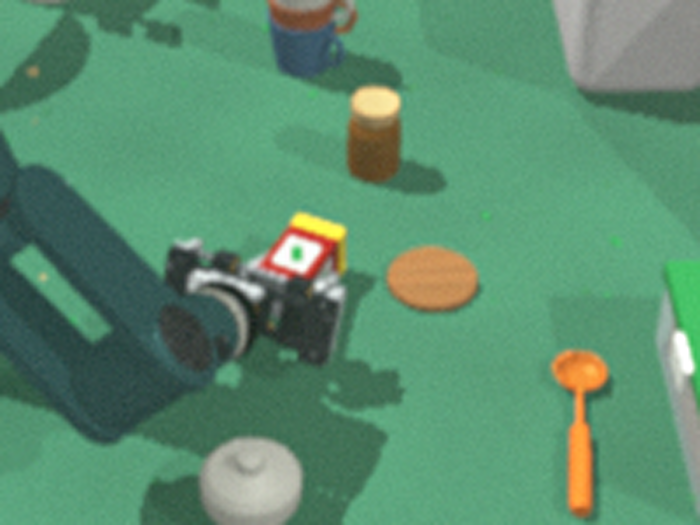

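Red rests on its side, lid at (320,235) pointing away; jar, coaster and bowl look untouched. I'll release, lift straight up and re-tilt for the second quarter.

Call:
play_rows:
  rows:
    - [6.2,[0,0,0],[0,0,0]]
    - [7,[0,0,0],[0,0,0]]
    - [8,[0,0,0],[0,0,0]]
    - [8,[0,0,0],[0,0,0]]
    - [8,[0,0,0],[0,0,0]]
    - [8,[0,0,1],[0,0,0]]
    - [8,[0,0,3],[0,0,0]]
    - [8,[0,0,6],[0,0,0]]

```text
time: 17.85
tool_pos: [0.5025, 0.1928, 0.0769]
ee_rot: [-3.129, -1.14, 1.071]
wrist_force: [-0.1, 0.7, -0.2]
width: 0.0802
```

Call:
play_rows:
  rows:
    - [8,[0,0,3],[0,0,0]]
    - [8,[0,0,6],[0,0,0]]
    - [8,[0,0,9],[0,0,0]]
    - [8,[0,0,10],[-0.1,0.053,0]]
    - [8,[0,0,10],[-0.2,0.106,0]]
    - [8,[0,0,10],[-0.3,0.159,0]]
    - [8,[0,0,10],[-0.3,0.159,0]]
    - [8,[0,0,10],[-0.3,0.159,0]]

```text
time: 18.52
tool_pos: [0.5043, 0.1934, 0.1802]
ee_rot: [3.135, -0.806, 1.091]
wrist_force: [0.0, 0.3, -0.8]
width: 0.0799
```

Run:
```python
from pl import *
from h import fit,boxpts,cylpts
U=np.radians(62.3); s=cur(); print(s[1],s[0].as_euler('xyz'))
print('red',fit('red_center',lambda p:boxpts(*p,True),[[.5007,.186,1.087]]))
R,t=gpose([.5007,.186,.15],U,U,45); P=lin(R,t,12,s); emit(P,8,s)
R,t=gpose([.5007,.186,.028],U,U,45); print(ik(fitp().x,R,t,[.3,.4,1.3,0,1.5,0]))
```

```text
[0.50426346 0.19344918 0.18017788] [ 3.13509876 -0.805543    1.09081935]
red (array([0.49986733, 0.18490744, 1.09690364]), np.float64(0.1638287783664515), 2)
[[8, [-0.08, -0.16, -0.36], [-0.117, 0.062, -0.0]], [8, [-0.16, -0.32, -0.72], [-0.234, 0.124, -0.0]], [8, [-0.24, -0.48, -1.09], [-0.352, 0.186, -0.001]], [8, [-0.32, -0.64, -1.45], [-0.469, 0.248, -0.001]], [8, [-0.41, -0.8, -1.81], [-0.586, 0.31, -0.001]], [8, [-0.49, -0.96, -2.17], [-0.703, 0.372, -0.001]], [8, [-0.57, -1.12, -2.54], [-0.82, 0.434, -0.002]], [8, [-0.65, -1.28, -2.9], [-0.938, 0.496, -0.002]]]
[[8, [-0.08, -0.16, -0.36], [-0.117, 0.062, 0.0]], [8, [-0.16, -0.32, -0.72], [-0.234, 0.124, -0.0]], [8, [-0.24, -0.48, -1.08], [-0.351, 0.186, -0.0]], [8, [-0.32, -0.64, -1.45], [-0.468, 0.248, -0.001]]]
(array([ 0.49531738,  0.66208425,  1.20913406, -0.4350394 ,  1.92968845,
        0.96511742]), np.float64(1.925543058334256e-15))
```

Call:
play_rows:
  rows:
    - [8,[-0.1,-0.2,-0.4],[-0.117,0.062,0]]
    - [8,[-0.2,-0.3,-0.7],[-0.234,0.124,0]]
    - [8,[-0.2,-0.5,-1.1],[-0.352,0.186,0]]
    - [8,[-0.3,-0.6,-1.4],[-0.469,0.248,0]]
    - [8,[-0.4,-0.8,-1.8],[-0.586,0.31,0]]
    - [8,[-0.5,-1,-2.2],[-0.703,0.372,0]]
    - [8,[-0.6,-1.1,-2.5],[-0.82,0.434,0]]
    - [8,[-0.6,-1.3,-2.9],[-0.938,0.496,0]]

```text
time: 19.38
tool_pos: [0.4979, 0.1787, 0.149]
ee_rot: [3.141, 0.203, 1.083]
wrist_force: [0.3, -0.7, 0.5]
width: 0.0804
```

Call:
play_rows:
  rows:
    - [8,[-0.1,-0.2,-0.4],[-0.117,0.062,0]]
    - [8,[-0.2,-0.3,-0.7],[-0.234,0.124,0]]
    - [8,[-0.2,-0.5,-1.1],[-0.351,0.186,0]]
    - [8,[-0.3,-0.6,-1.4],[-0.468,0.248,0]]
    - [8,[-0.3,-0.6,-1.4],[-0.468,0.248,0]]
    - [8,[-0.3,-0.6,-1.4],[-0.468,0.248,0]]
    - [8,[-0.3,-0.6,-1.4],[-0.468,0.248,0]]

```text
time: 19.97
tool_pos: [0.4948, 0.1725, 0.1344]
ee_rot: [-3.14, 0.727, 1.085]
wrist_force: [0.2, 0.0, 0.3]
width: 0.0801
```

Run:
```python
from pl import *
U=np.radians(62.3); s=cur(); print(s[1],s[0].as_euler('xyz'))
R,t=gpose([.5007,.186,.028],U,U,45); emit([(R,t)],8,s)
from h import fit,boxpts
print('red',fit('red_center',lambda p:boxpts(*p,True),[[.5007,.186,1.087]],('side',)))
```

```text
[0.49479544 0.1725016  0.13443164] [-3.13981297  0.72733348  1.08544431]
[[8, [-0.03, 0.17, -11.97], [-0.052, 0.026, 0.003]]]
red (array([0.49997853, 0.18556056, 1.11737633]), np.float64(0.04536669718238229), 1)
```

Call:
play_rows:
  rows:
    - [8,[0,0.2,-3],[0,0,0.01]]
    - [8,[0,0.2,-6],[0,0,0.01]]
    - [8,[0,0.2,-8.5],[0,0,0.01]]
    - [8,[0,0.2,-10.5],[0,0,0.01]]
    - [8,[0,0.2,-11.5],[0,0,0.01]]
    - [8,[0,0.2,-12],[0,0,0.01]]
    - [8,[0,0.2,-12],[0,0,0.01]]
    - [8,[0,0.2,-12],[0,0,0.01]]

```text
time: 20.73
tool_pos: [0.4961, 0.1753, 0.0175]
ee_rot: [3.137, 0.724, 1.092]
wrist_force: [0.1, 0.0, -0.7]
width: 0.0801
```

Call:
play_rows:
  rows:
    - [7,[0,0,0],[0,0,0]]
    - [6,[0,0,0],[0,0,0]]
    - [5,[0,0,0],[0,0,0]]
    - [5,[0,0,0],[0,0,0]]
    - [5,[0,0,0],[0,0,0]]
    - [5,[0,0,0],[0,0,0]]
    - [5,[0,0,0],[0,0,0]]
    - [5,[0,0,0],[0,0,0]]

```text
time: 21.4
tool_pos: [0.4955, 0.1755, 0.0162]
ee_rot: [3.139, 0.726, 1.094]
wrist_force: [0.3, 2.3, 3.6]
width: 0.0557
```

Run:
```python
from pl import *
s=cur(); o=get_obs(); print(s[0].as_euler('xyz'),s[1],s[1]-s[0].as_matrix()[:,2]*G,o['wrist_force'],o['width'])
U=s[0].as_euler('xyz')[2]; u=np.array([np.cos(U),np.sin(U),0]); tip(np.array([.5003,.1858,0])-u*.048,U,24,dn=.0008)
from h import fit,boxpts
print('red',fit('red_center',lambda p:boxpts(*p,True),[[.5007,.186,1.087]],('side',)))
```

```text
[3.13917625 0.72625661 1.09372008] [0.49547431 0.17552587 0.01624822] [0.50116667 0.1866373  0.03030429] [0.28009463 2.2754779  3.55187026] 0.055745715051663106
[[5, [-0.05, -0.1, 0.23], [0.058, -0.03, -0.0]], [5, [-0.11, -0.22, 0.46], [0.116, -0.06, 0.0]], [5, [-0.18, -0.34, 0.67], [0.174, -0.09, 0.0]], [5, [-0.25, -0.48, 0.88], [0.233, -0.12, -0.0]], [5, [-0.33, -0.64, 1.08], [0.291, -0.15, 0.0]], [5, [-0.41, -0.8, 1.26], [0.349, -0.18, 0.0]], [5, [-0.5, -0.97, 1.43], [0.407, -0.21, 0.0]], [5, [-0.6, -1.16, 1.59], [0.465, -0.24, 0.0]]]
[[5, [-0.1, -0.19, 0.14], [0.058, -0.03, -0.0]], [5, [-0.2, -0.39, 0.27], [0.116, -0.061, -0.0]], [5, [-0.31, -0.6, 0.39], [0.175, -0.091, -0.0]], [5, [-0.42, -0.81, 0.49], [0.233, -0.121, -0.0]], [5, [-0.53, -1.03, 0.57], [0.291, -0.151, -0.0]], [5, [-0.65, -1.26, 0.64], [0.349, -0.181, -0.0]], [5, [-0.77, -1.49, 0.69], [0.407, -0.211, -0.0]], [5, [-0.89, -1.72, 0.72], [0.465, -0.241, -0.0]]]
[[5, [-0.12, -0.23, 0.01], [0.058, -0.03, -0.0]], [5, [-0.24, -0.46, 0.01], [0.117, -0.06, -0.0]], [5, [-0.36, -0.7, -0.0], [0.175, -0.09, -0.0]], [5, [-0.48, -0.93, -0.04], [0.233, -0.12, -0.0]], [5, [-0.6, -1.16, -0.09], [0.291, -0.15, -0.0]], [5, [-0.71, -1.38, -0.16], [0.349, -0.18, -0.0]], [5, [-0.83, -1.6, -0.25], [0.407, -0.21, -0.0]], [5, [-0.94, -1.82, -0.35], [0.465, -0.24, 0.0]]]
red (array([0.49379587, 0.18243743, 1.28005375]), np.float64(0.1359846055163566), 1)
```

Call:
play_rows:
  rows:
    - [5,[-0.05,-0.1,0.23],[0.058,-0.03,0]]
    - [5,[-0.11,-0.22,0.45],[0.116,-0.06,0]]
    - [5,[-0.18,-0.34,0.66],[0.174,-0.09,0]]
    - [5,[-0.25,-0.48,0.86],[0.233,-0.12,0]]
    - [5,[-0.33,-0.64,1.06],[0.291,-0.15,0]]
    - [5,[-0.41,-0.8,1.24],[0.349,-0.18,0]]
    - [5,[-0.5,-0.97,1.41],[0.407,-0.21,0]]
    - [5,[-0.6,-1.16,1.56],[0.465,-0.24,0]]

```text
time: 22.17
tool_pos: [0.4894, 0.1645, 0.0314]
ee_rot: [3.14, 0.198, 1.094]
wrist_force: [0.7, 2.0, 0.7]
width: 0.0557
```

Call:
play_rows:
  rows:
    - [5,[0,0,-0.03],[0,0,0]]
    - [5,[0,0,-0.03],[0,0,0]]

```text
time: 22.33
tool_pos: [0.4885, 0.1623, 0.0311]
ee_rot: [3.14, 0.206, 1.093]
wrist_force: [-0.9, -1.8, 3.0]
width: 0.0561
```

Call:
play_rows:
  rows:
    - [5,[-0.1,-0.19,0.14],[0.058,-0.03,0]]
    - [5,[-0.2,-0.39,0.27],[0.116,-0.061,0]]
    - [5,[-0.31,-0.6,0.39],[0.175,-0.091,0]]
    - [5,[-0.42,-0.81,0.49],[0.233,-0.121,0]]
    - [5,[-0.53,-1.03,0.57],[0.291,-0.151,0]]
    - [5,[-0.65,-1.26,0.64],[0.349,-0.181,0]]
    - [5,[-0.77,-1.49,0.68],[0.407,-0.211,0]]
    - [5,[-0.89,-1.72,0.7],[0.465,-0.241,0]]

```text
time: 23.0
tool_pos: [0.4808, 0.147, 0.0395]
ee_rot: [3.139, -0.323, 1.096]
wrist_force: [-4.9, -1.4, 8.6]
width: 0.0557
```

Call:
play_rows:
  rows:
    - [5,[0,0,-0.02],[0,0,0]]
    - [5,[0,0,-0.02],[0,0,0]]

```text
time: 23.17
tool_pos: [0.4806, 0.1466, 0.0392]
ee_rot: [3.141, -0.321, 1.093]
wrist_force: [-4.3, -1.4, 11.3]
width: 0.0557
```

Call:
play_rows:
  rows:
    - [5,[-0.12,-0.23,0.03],[0.058,-0.03,0]]
    - [5,[-0.24,-0.46,0.05],[0.117,-0.06,0]]
    - [5,[-0.36,-0.7,0.05],[0.175,-0.09,0]]
    - [5,[-0.48,-0.93,0.02],[0.233,-0.12,0]]
    - [5,[-0.6,-1.16,-0.03],[0.291,-0.15,0]]
    - [5,[-0.71,-1.38,-0.1],[0.349,-0.18,0]]
    - [5,[-0.83,-1.6,-0.19],[0.407,-0.21,0]]
    - [5,[-0.94,-1.82,-0.29],[0.465,-0.24,0]]

```text
time: 23.83
tool_pos: [0.4727, 0.1292, 0.0376]
ee_rot: [3.138, -0.852, 1.097]
wrist_force: [0.4, 3.3, 4.9]
width: 0.0556
```

Call:
play_rows:
  rows:
    - [5,[0,0,0],[0,0,0]]
    - [5,[0,0,0],[0,0,0]]

```text
time: 24.0
tool_pos: [0.4725, 0.1286, 0.0366]
ee_rot: [-3.141, -0.849, 1.092]
wrist_force: [-0.3, -0.6, 7.9]
width: 0.056
```

Run:
```python
from pl import *
s=cur(); o=get_obs(); print(s[0].as_euler('xyz'),s[1],s[1]-s[0].as_matrix()[:,2]*G,o['wrist_force'],o['wrist_torque'])
from h import cam,save
c=cam('side'); save(c,'i.png',(110,260,220,420),3.5)
```

```text
[-3.14134283 -0.84878642  1.09154272] [0.47253806 0.12859489 0.03662916] [0.46603633 0.11607325 0.04905398] [-0.33643921 -0.6277395   7.85220996] [ 0.82242853 -0.45839071  0.11384552]
```

View pics/i.png

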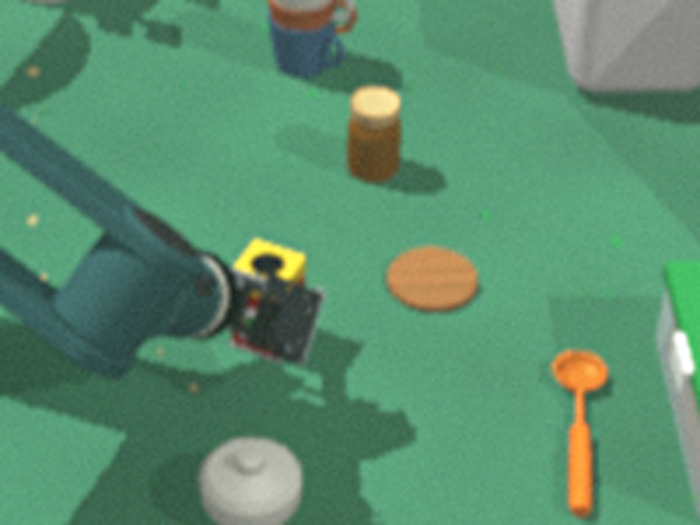

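Red stands with its lid up, disc at (268,263); jar, coaster and bowl are unmoved. I'll release and back out.

Call:
play_rows:
  rows:
    - [6.2,[0,0,0],[0,0,0]]
    - [7,[0,0,0],[0,0,0]]
    - [8,[0,0,0],[0,0,0]]
    - [8,[0,0,0],[0,0,0]]
    - [8,[0,0,0],[0,0,0]]
    - [8,[0,0,0],[0,0,0]]

```text
time: 24.55
tool_pos: [0.4707, 0.1285, 0.0346]
ee_rot: [3.14, -0.843, 1.094]
wrist_force: [-0.5, -0.0, -0.0]
width: 0.08
```

Call:
play_rows:
  rows:
    - [8,[-0.3,-0.7,0.7],[0,0,0]]
    - [8,[-0.9,-1.7,1.7],[0,0,0]]
    - [8,[-1.7,-3.3,3.3],[0,0,0]]
    - [8,[-2.6,-5,5],[0,0,0]]
    - [8,[-3.5,-6.7,6.6],[0,0,0]]
    - [8,[-3.5,-6.7,10],[0,0,0]]
    - [8,[-3.5,-6.7,13],[0,0,0]]
    - [8,[-3.5,-6.7,16],[0,0,0]]

```text
time: 25.22
tool_pos: [0.4355, 0.061, 0.1961]
ee_rot: [3.14, -0.843, 1.093]
wrist_force: [0.6, -0.1, -0.6]
width: 0.0799
```

Call:
play_rows:
  rows:
    - [8,[-1,-1,3],[0,0,0]]
    - [8,[-3,-1,5],[0,0,0]]
    - [8,[-5,-1,7],[0,0,0]]
    - [8,[-7,-1,7],[0,0,0]]
    - [8,[-7,-1,7],[0,0,0]]
    - [8,[-7,-1,7],[0,0,0]]

```text
time: 25.72
tool_pos: [0.366, 0.051, 0.2648]
ee_rot: [3.137, -0.843, 1.094]
wrist_force: [0.7, 0.1, 0.1]
width: 0.0797
```

Run:
```python
from h import *
print(get_obs()['time'],get_obs()['tool_pos'],get_obs()['wrist_force'])
print('blue',fit('blue_center',lambda p:boxpts(*p,False),[[.434,-.28,.48]]))
print('red',fit('red_center',lambda p:boxpts(*p,False),[[.466,.116,1.09]]))
print('jar',fit('jar_mid',lambda p:cylpts(*p,.029,.09),[[.582,.385]]))
print('coaster',fit('coaster_center',lambda p:cylpts(*p,.046,.008),[[.63,.185]]))
print('bowl',fit('bowl_mid',lambda p:cylpts(*p,.045,.06),[[.442,-.11]]))
c=cam('side'); save(c,'j.png',(80,330,200,440),2.4)
```

```text
25.7167 [0.3660253  0.0509785  0.26481877] [0.74001476 0.11764641 0.12848639]
blue (array([ 0.43321021, -0.28076869,  0.42231881]), np.float64(0.5396629376725265), 2)
red (array([0.46491363, 0.11601003, 1.15770643]), np.float64(0.08224249203340384), 2)
jar (array([0.58124615, 0.37821628]), np.float64(0.16010527719672768), 2)
coaster (array([0.63304978, 0.19282535]), np.float64(0.061000922509225064), 1)
bowl (array([ 0.44956046, -0.10912041]), np.float64(0.31172669394450025), 2)
```

View pics/j.png

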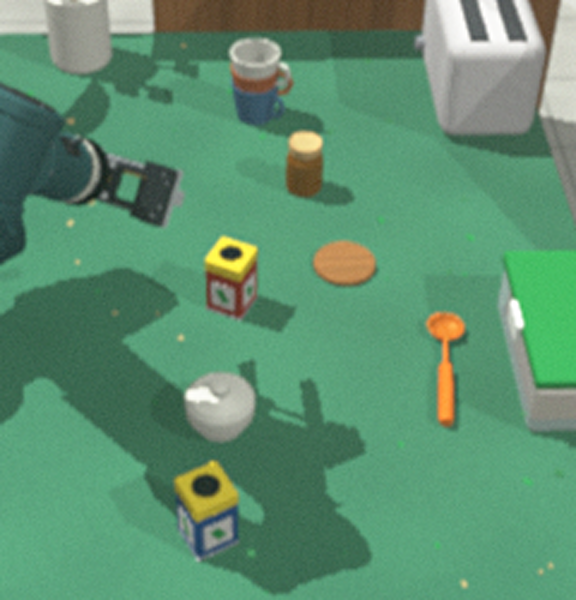

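Both tins stand lid up, blue at (207,510) and red at (232,275). The bowl, jar, coaster, mugs and spoon are in place, and the arm is clear.

```bash
python3 -c "
from bench import *
print(close_job())"
```

```text
the job is handed in; nothing more can be done
None
```

Both tins now stand lid up on the bare counter, and I handed the job in at about 26 s. I tipped the blue one up first. I then turned the red one in two quarter turns, with a rest flat on its side and a regrasp in between.

- **Placing:** the last picture shows both tins upright with the black lid discs on top. Blue is near (0.433, -0.280) and red near (0.465, 0.116), where planned.
- **Other things:** the jar, coaster and bowl measured within about 2 mm of their first positions. The mugs and spoon I only checked by eye in the last picture, where they looked unmoved.
- **Forces:** in the readings after each move, the wrist force never passed about 20 N, and the gripper was open and clear of everything at the end.
- **Poor fits:** the last outline fit for blue was bad (mismatch 0.54, against 0.08 just after I released it), and the bowl's was also weaker. The arm was probably in the way; the positions still agreed with earlier ones and with the picture.
- **Possible brief lift:** a third of the way through blue's tip, the force reading suggested its edge was lightly off the counter. I lowered it 1 mm and it was touching again.
- **Red tin's starting angle:** the first outline fit (-21°) disagreed with the steel end as seen by both cameras (-27.6°). I used the latter, and the grasp and turns went as planned.

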